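# Put the extension rods back in the spring-clip rail

## Robot

A 6-joint arm with a two-finger parallel gripper is mounted at the origin on the work surface. World frame = base frame: x ahead of the robot, y to its left, z up, the work surface at z = 0. Lengths are in mm, angles in rad, forces in N, time in s.
With the tool pointing down it reaches from about 350 to 775 mm from the base axis. Payload 7.3 kg.
Tool frame: the origin (TCP) lies at the very end of the fingers, on their centre line; the grasp point (between the pads) lies 19 mm behind it (bot.grip_point_offset is the distance from the TCP to the grasp point, in mm); z points along the fingers, y is the line along which they close (so a half turn about z gives the same grasp; the last joint's range is limited). The gripper opens to 92 mm and grips with 3 to 60 N. Pads are 19 mm wide; open, the fingers measure 130 mm over their backs; the gripper's body (75 mm by 190 mm) begins 47 mm behind the grasp point.
Start: joints at [-1.247, 0.342, 1.524, -0, 1.275, -0.146], TCP at [237.697, -468.132, 199.841] pointing down, gripper open.
Joint ranges: [-2.53, 2.53], [-0.77, 2.02], [0.04, 2.7], [-1, 4.14], [0.28, 2.66], [-3.11, 3.11]. Speed limits (rad/s): [2.57, 2.57, 3.14, 3.14, 3.14, 3.14].

## Interface

Orientations are given as [roll, pitch, yaw] about the fixed x, y, z axes, in that order (R = Rz(yaw) Ry(pitch) Rx(roll)).
In Python, from plant import bot gives the robot as it stands. The module is installed in compiled form; this text tells all that it offers.
- The arm moves only by the shell command python3 -m jog 'ROWS' [OPENING]. ROWS is JSON, a list of rows, each a list of 6 numbers: the shift along the tool's x, y, z in mm, then the turn, a rotation vector about the tool's x, y, z in rad. In form: [[dx, dy, dz, rx, ry, rz], ...]. A call has 1 to 12 rows; each row shifts and turns the commanded pose from where the row before left it, along the tool's axes as they then stand; what a row does not reach is not made up. A row lasts 1/10 s, in which the tool goes at most 50 mm and 8.59 degrees, less where a joint would pass 70% of its speed; a pose out of reach is approached as far as the arm can. A call with a gripper value outside its range is refused whole. OPENING is the opening in per cent of the stroke, from 0 (shut) to 100 (fully open), set as the call begins (- or left out, the last holds). The fingers move at their own pace and stop on an object; the grip force is fixed at half the most. Time passes only in rows, so rows that do not move let the fingers close. It gives the time, the measured TCP pose, the force, the opening and the grip force at its end, in the units of the state.
- bot.get_obs(): the state, without advancing time (a new reading comes with each control period).
- bot.capture(name): name is "scene" or "top" or "wrist"; returns the picture (384x512x3 uint8, red, green, blue); there is no depth.
- bot.camera_model(name): a dict with "fx", "fy", "cx", "cy" (pixels), "position" and "orientation" of the camera in the world; the wrist camera has in their place "T_tool_cam" (4x4, takes a point from camera to tool coordinates, whose origin is the TCP and whose axes are the flange's). Camera axes: x right, y down, z forward; pixel columns grow to the right and rows downward; lengths in mm; the calibration is good to about 2 mm. A picture is of the moment at which its call begins: read the wrist's pose just before it. camera_model takes no time and is no camera call.
- bot.close_job(): hands the job in; it is judged then, once.
Trained networks look in the newest picture that a camera, given by its name, has taken for a name from the list of things; names that differ only in an ending like _2 or _b are one class to them, and where a whole thing is asked for, a point or a joint stands for the part that bears it (a point fixed in the world has none). Each returns a list of dicts, best first, with "p" (0 to 1); they miss things now and then, are a little off and sometimes report something else, mostly with a low value. They report only what shows in the picture. A call takes as long as a camera call. They do not tell look-alikes from the thing itself.
- bot.outline_of(target, camera): "mask" (384x512 bool, what is visible of it) and "pixel" ([column, row] in pixels, amid what is visible of it).
The state is a dict: "time": time; "joint_positions": joint angles; "dq": joint speeds; "tau": joint torques, N m; "tool_pos": TCP position; "tcp_rot": TCP orientation; "contact_force": force on the tool from outside, world axes, zero at the start; "moment": the same for the moment, N m; "grip_width": finger opening in mm; "finger_force": force on a finger pad.
Only numpy, scipy, OpenCV 4.12 (cv2) and the standard library are available. Lean on these libraries where they do the work, as an engineer would, in place of code of your own. Each camera call takes 0.05 s, during which the arm holds its last target. There are 200 camera calls.

## Task

Put the three extension rods of the hardness tester away in the clip rail: each rod belongs in the pair of spring clips in front of the tab of its own colour, and has to be pressed sideways into them until both clips snap over it and it sits fully home. The blue and yellow rods already lie in front of their clips; the red one has been left out on the bench and must first be brought in front of its empty clips. Leave the black samples and the red box where they are.

Things in the scene. Friction and masses are not known exactly. Their poses are not given: they have to be found in the camera images.
- red_rod_mid (a point): Middle of the red rod, half-way up (12 mm above its underside); the rod lies along its own y, 140 mm long, same both ways round, 0.17 to 0.29 kg. Dark square grip block 24 x 24 mm, 40 mm along y, in the middle with two thin red bands; bare round 16 mm steel necks from 20 to 58 mm either side; red end caps 20 mm across, 12 mm long. Starts on the open bench nearer the robot.
- red_rod: The red rod as a whole; origin at the middle of its underside, axes as for its middle. All three rods rest on the flat underside of the square block and slide easily on its white nylon sole, without rolling.
- blue_rod_mid (a point): Middle of the blue rod, half-way up (12 mm above its underside). Same shape and size as the red rod, with blue bands and end caps. It starts on the bench in front of its own clips (on their -x side), 40 to 60 mm short of home, up to 6 mm off sideways and up to 0.22 rad askew.
- blue_rod: The blue rod as a whole; origin at the middle of its underside, axes as for its middle.
- yellow_rod_mid (a point): Middle of the yellow rod, half-way up (12 mm above its underside). Same shape and size as the red rod, with yellow bands and end caps. It starts on the bench in front of its own clips (on their -x side), 40 to 60 mm short of home, up to 6 mm off sideways and up to 0.22 rad askew.
- yellow_rod: The yellow rod as a whole; origin at the middle of its underside, axes as for its middle.
- rail: Fixed aluminium bar along its y, 490 mm long, 22 mm deep, 32 mm high, front face 15 mm to +x of the origin, which lies on the bench under the line of the seated rods' axes. Three pairs of clips stand in front (-x) of it, 155 mm apart; colour order varies. Only 3 mm stay free between a seated block and the bar: no room for a finger there.
- red_home (a point): Where the middle of the red rod must be at the end, 12 mm above the bench. +x points into the clips (push this way, level, roughly away from the robot); y along the rail and the seated rod. Clips at y = -39 and +39 mm, each 20 mm wide, 33 mm high: 58 mm free between them to push on the block. A red tab 26 x 50 mm lies on the rail behind, top 37 mm up. Up to 9 mm off sideways still enters.
- blue_home (a point): The same for the blue rod, with a blue tab. Every clip has a fixed back that stops the rod's neck at home, and a sprung upper leaf with an orange nose. Noses touch the necks when the rod is 14 mm short of home, are passed at 7 mm short, then snap down and draw it home. The mouth is open to -x only: nothing goes in from above.
- yellow_home (a point): The same for the yellow rod, with a yellow tab. Pushing a rod through both clips takes 6 to 15 N; pulling it out again about 5 N. With the rod home, the near (-x) face of its square block is 12 mm to -x of this point.
- puck_a: Bystander: a black mounted metal sample, a round puck 40 mm across and 24 mm high, standing on the bench beside the work; origin at the centre of its underside.
- puck_b: Bystander: a black mounted metal sample, a round puck 40 mm across and 24 mm high, standing on the bench beside the work; origin at the centre of its underside.
- red_box: Bystander: a closed red accessory box 70 x 110 x 30 mm high, left of the rail; origin at the centre of its underside.
There are look-alikes about, which are no part of the job. What is shaped like the red_rod but turquoise is not meant.

How it is judged (in metres and radians):
At the end, for the whole second after the job is handed in: Each rod lies at rest in the clips of its own colour: its middle within 3 mm of home in the push direction, within 12 mm sideways along the rail and within 4 mm in height, parallel to the rail within 0.06 rad (x of red_rod_mid in the frame of red_home between -0.003 and 0.003 m and y of red_rod_mid in the frame of red_home between -0.012 and 0.012 m and z of red_rod_mid in the frame of red_home between -0.004 and 0.004 m and angle between the y axis of red_rod_mid and the y axis of red_home, either way round below 0.06 rad and linear speed of each of red_rod, blue_rod, yellow_rod below 0.01 m/s and x of blue_rod_mid in the frame of blue_home between -0.003 and 0.003 m and y of blue_rod_mid in the frame of blue_home between -0.012 and 0.012 m and z of blue_rod_mid in the frame of blue_home between -0.004 and 0.004 m and angle between the y axis of blue_rod_mid and the y axis of blue_home, either way round below 0.06 rad and x of yellow_rod_mid in the frame of yellow_home between -0.003 and 0.003 m and y of yellow_rod_mid in the frame of yellow_home between -0.012 and 0.012 m and z of yellow_rod_mid in the frame of yellow_home between -0.004 and 0.004 m and angle between the y axis of yellow_rod_mid and the y axis of yellow_home, either way round below 0.06 rad); the robot touches nothing.
It fails at once if a black sample or the red box is pushed more than 30 mm from its place (distance of any of puck_a, puck_b, red_box from where it was at the start of the episode above 0.03 m).
It also fails if it takes over 61 s, if anything falls off the work surface, if the arm or the gripper's body presses on something with over 40 N, if the wrist force passes 120 N, or if a joint passes its speed limit or range.

## Working session

There is one attempt and no reset: what is moved stays moved. The work goes in short steps, Python scripts to look and compute and a shell command to move; the robot and the scene stay as the last step left them, time stands still between calls to the robot, and variables do not carry over. Pictures are saved under pics/ and viewed, at most 10 in all, crops included, and the job is handed in when it is done.

```bash
mkdir -p pics
python3 - <<'E'
from plant import bot
import cv2,numpy as np
for n in("top","scene"):
    im=bot.capture(n); cv2.imwrite(f"pics/{n}0.png",im[:,:,::-1]); print(n,bot.camera_model(n))
print(bot.camera_model("wrist")); o=bot.get_obs(); print(o)
E
```

```text
top {'fx': 412.2893335445766, 'fy': 412.2893335445766, 'cx': 260.08128870574905, 'cy': 190.65664776202016, 'position': array([ 366.30677558,   69.08555522, 1024.63236804]), 'orientation': array([-3.00176097,  0.00950773, -1.59338921])}
scene {'fx': 398.28638468485923, 'fy': 398.28638468485923, 'cx': 254.46335030545174, 'cy': 194.07546024653956, 'position': array([820.74041367, 652.36651415, 665.0601169 ]), 'orientation': array([-2.32919644, -0.00719143,  2.62235119])}
{'fx': 280.848176148615, 'fy': 280.848176148615, 'cx': 257.09035410848645, 'cy': 190.01589694921236, 'T_tool_cam': array([[-9.23688947e-04, -9.60895510e-01, -2.76909672e-01,
         7.52421041e+01],
       [ 9.99999570e-01, -8.65636651e-04, -3.31885048e-04,
        -6.89481760e-01],
       [ 7.92036918e-05, -2.76909860e-01,  9.60895896e-01,
        -1.85998737e+02],
       [ 0.00000000e+00,  0.00000000e+00,  0.00000000e+00,
         1.00000000e+00]])}
{'time': 0.1, 'joint_positions': array([-1.24701033e+00,  3.42640206e-01,  1.52487913e+00, -1.04459950e-06,
        1.27541263e+00, -1.45980944e-01]), 'dq': array([-0.00026773, -0.00084441, -0.00224087,  0.00115424,  0.00147761,
       -0.00145064]), 'tau': array([ 2.20872971e-03, -4.32002699e+01, -2.44691277e+01,  7.19126081e-02,
        5.26192656e-02, -5.13907594e-05]), 'tool_pos': array([ 237.56139379, -467.74699772,  199.23593809]), 'tcp_rot': array([-3.14026744e+00, -1.93832573e-04,  4.69767115e-01]), 'contact_force': array([0.25260574, 0.23743086, 0.87328011]), 'moment': array([ 0.04104442, -0.01422204, -0.01551033]), 'finger_force': 0.0, 'grip_width': 91.76201445415514}
```

View pics/top0.png

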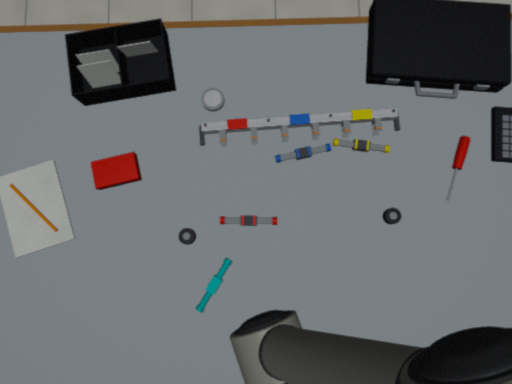

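View pics/scene0.png

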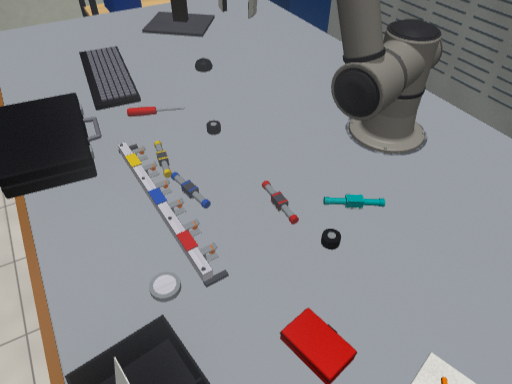

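The top view has up = +x and left = +y. The red rod is at (249,220), blue at (303,153) and yellow at (362,145). The tabs are red (237,124), blue (300,119) and yellow (362,114). The turquoise look-alike is at (214,285). The pucks are at (187,236) and (392,216), and the box is at (116,171).

```bash
cat > h.py <<'E'
from plant import bot
import cv2,numpy as np
from scipy.spatial.transform import Rotation as R
def cam(n,o=None):
    m=bot.camera_model(n)
    if n=="wrist":
        T=np.eye(4);T[:3,:3]=R.from_euler('xyz',o['tcp_rot']).as_matrix();T[:3,3]=o['tool_pos'];T=T@m['T_tool_cam']
        return m,T[:3,:3],T[:3,3]
    return m,R.from_euler('xyz',m['orientation']).as_matrix(),m['position']
def w(c,px,z):
    m,Rm,p=c;px=np.atleast_2d(px).astype(float)
    d=np.c_[(px[:,0]-m['cx'])/m['fx'],(px[:,1]-m['cy'])/m['fy'],np.ones(len(px))]@Rm.T
    return (p+d*((z-p[2])/d[:,2])[:,None])[:,:2]
H={'red':[(0,8),(172,180)],'blue':[(105,125)],'yellow':[(22,35)]}
def cmask(im,c):
    hs=cv2.cvtColor(im,cv2.COLOR_RGB2HSV);m=np.zeros(im.shape[:2],np.uint8)
    for a,b in H[c]: m|=cv2.inRange(hs,(a,120,60),(b,255,255))
    return m
def blobs(im,c,amin=6):
    n,l,s,ce=cv2.connectedComponentsWithStats(cmask(im,c))
    return [(s[i,4],ce[i].round(1).tolist()) for i in range(1,n) if s[i,4]>=amin]
def rod(c,e1,e2,z=14):
    a,b=w(c,e1,z)[0],w(c,e2,z)[0]
    d=a-b; return (a+b)/2,np.linalg.norm(d),np.arctan2(-d[0]*np.sign(d[1]),abs(d[1]))
E
python3 - <<'E'
from h import *
im=bot.capture("top");c=cam("top")
for k in H: print(k,blobs(im,k))
for k in("puck_a","red_box"):
    for d in bot.outline_of(k,"top"): print(k,d['p'],w(c,d['pixel'],24))
E
```

```text
red [(np.int32(201), [236.9, 123.6]), (np.int32(320), [461.0, 151.8]), (np.int32(1280), [114.8, 170.3]), (np.int32(28), [242.0, 219.8]), (np.int32(34), [222.1, 219.9]), (np.int32(28), [254.0, 220.2]), (np.int32(31), [274.5, 220.6])]
blue [(np.int32(199), [299.2, 119.0]), (np.int32(29), [328.0, 146.9]), (np.int32(26), [308.7, 150.8]), (np.int32(29), [297.7, 153.6]), (np.int32(31), [278.0, 158.2])]
yellow [(np.int32(204), [361.5, 114.2]), (np.int32(35), [335.4, 142.0]), (np.int32(32), [355.8, 144.4]), (np.int32(28), [367.3, 145.4]), (np.int32(33), [386.7, 148.5])]
puck_a 0.74 [[ 445.30980656 -239.09449111]]
puck_a 0.55 [[393.48057173 256.72615595]]
red_box 0.65 [[560.39350772 427.61471075]]
red_box 0.32 [[399.49153522 256.98298862]]
```

```bash
cat > calc.py <<'E'
from h import *
c=cam("top")
t=w(c,[[236.9,123.6],[299.2,119.0],[361.5,114.2]],37)
d=t[0]-t[2]; a=np.arctan2(-d[0],d[1]); n=np.array([np.cos(a),np.sin(a)]); u=np.array([-np.sin(a),np.cos(a)])
print('tabs',t.round(1),'rail yaw',round(a,4),'spacing',np.linalg.norm(d)/2)
home=dict(zip(['red','blue','yellow'],t.mean(0)+np.outer([155,0,-155],u)-26*n)); 
if __name__=="__main__":
  print({k:v.round(1) for k,v in home.items()},'n',n)
  for k,e in dict(red=([222.1,219.9],[274.5,220.6]),blue=([278,158.2],[328,146.9]),yellow=([335.4,142],[386.7,148.5])).items():
    m,L,y=rod(c,*e); r=m-home[k]; print(k,m.round(1),round(L,1),'yaw',round(y,3),'rel yaw',round(y-a,3),'in home',round(r@n,1),round(r@u,1))
E
python3 calc.py
```

```text
tabs [[ 674.6  129. ]
 [ 682.4  -25.6]
 [ 690.8 -180.2]] rail yaw 0.0523 spacing 154.81311161340153
{'red': array([648.5, 127.8]), 'blue': array([656.6, -27. ]), 'yellow': array([ 664.7, -181.8])} n [0.99863341 0.05226188]
red [436.2 106.1] 128.5 yaw -0.037 rel yaw -0.089 in home -213.2 -10.6
blue [602.6 -34.3] 128.8 yaw 0.202 rel yaw 0.15 in home -54.3 -4.5
yellow [ 617.7 -180.2] 128.9 yaw -0.155 rel yaw -0.207 in home -46.9 4.0
```

```bash
cat >> h.py <<'E'
def go(color,x,y,z,dyaw=0.):
    """shift in tool axes (now) and rz to reach home-frame x,y, height z, yaw rail+dyaw; prints state"""
    import calc
    o=bot.get_obs();t=calc.home[color]+x*calc.n+y*calc.u;
    Rm=R.from_euler('xyz',o['tcp_rot']).as_matrix()
    d=Rm.T@(np.array([*t,z])-o['tool_pos']); yaw=o['tcp_rot'][2]
    print(color,'shift',d.round(1),'rz',round(yaw-calc.a-dyaw,3),'t',o['time'])
E
python3 -m jog '[[0,0,0,0,0,0.14],[0,0,0,0,0,0.14],[0,0,0,0,0,0.138],[0,0,0,0,0,0]]' 0
python3 -c "
from h import *
go('yellow',-88,2,60)"
```

```text
time: 0.65
tool_pos: [237.7, -468.1, 199.7]
tcp_rot: [-3.141, 0.0, 0.051]
contact_force: [0.0, -0.3, 0.1]
grip_width: 64.3
finger_force: 0.0
tabs [[ 674.6  129. ]
 [ 682.4  -25.6]
 [ 690.8 -180.2]] rail yaw 0.0523 spacing 154.81311161340153
yellow shift [ 353.  -266.2  139.8] rz -0.002 t 0.65
```

```bash
python3 -m jog '[[32,-24,12.5,0,0,0],[32,-24,12.5,0,0,0],[32,-24,12.5,0,0,0],[32,-24,12.5,0,0,0],[32,-24,12.5,0,0,0],[32,-24,12.5,0,0,0],[32,-24,12.5,0,0,0],[32,-24,12.5,0,0,0],[32,-24,12.5,0,0,0],[32,-24,12.5,0,0,0],[32,-24,12.5,0,0,0],[0,0,0,0,0,0]]' 0
python3 -c "
from h import *
go('yellow',-88,2,8)
o=bot.get_obs();im=bot.capture('wrist');cv2.imwrite('pics/w1.png',im[:,:,::-1]);c=cam('wrist',o)
import calc
for k in H:
  for a,p in blobs(im,k,40):
    q=[(w(c,p,z)[0]-calc.home['yellow']) for z in (14,37)]
    print(k,a,p,[(round(v@calc.n,1),round(v@calc.u,1)) for v in q])
"
```

```text
time: 1.85
tool_pos: [577.5, -182.4, 60.2]
tcp_rot: [-3.14, 0.001, 0.06]
contact_force: [-0.2, -0.8, -0.5]
grip_width: 0.6
finger_force: 0.0
tabs [[ 674.6  129. ]
 [ 682.4  -25.6]
 [ 690.8 -180.2]] rail yaw 0.0523 spacing 154.81311161340153
yellow shift [-0.8  2.1 52.2] rz 0.008 t 1.85
red 47 [508.7, 220.2] [(np.float64(-105.4), np.float64(-218.1)), (np.float64(-96.1), np.float64(-196.0))]
blue 3007 [35.8, 47.8] [(np.float64(30.8), np.float64(172.1)), (np.float64(26.5), np.float64(155.5))]
blue 323 [151.8, 150.2] [(np.float64(-45.6), np.float64(92.4)), (np.float64(-42.3), np.float64(83.7))]
blue 200 [88.8, 160.2] [(np.float64(-54.4), np.float64(145.9)), (np.float64(-50.2), np.float64(131.9))]
blue 195 [53.7, 165.2] [(np.float64(-58.8), np.float64(176.1)), (np.float64(-54.2), np.float64(159.1))]
blue 183 [4.4, 172.9] [(np.float64(-65.8), np.float64(219.2)), (np.float64(-60.4), np.float64(197.9))]
yellow 3057 [263.1, 49.4] [(np.float64(30.8), np.float64(1.3)), (np.float64(26.6), np.float64(1.7))]
yellow 340 [176.8, 135.1] [(np.float64(-33.1), np.float64(70.8)), (np.float64(-31.0), np.f
[... 277 characters left out ...]
oat64(-57.4)), (np.float64(-55.5), np.float64(-51.3))]
yellow 122 [250.0, 271.0] [(np.float64(-158.4), np.float64(11.1)), (np.float64(-143.9), np.float64(10.5))]
yellow 125 [264.2, 270.9] [(np.float64(-158.2), np.float64(-2.2)), (np.float64(-143.7), np.float64(-1.5))]
yellow 1096 [278.0, 307.4] [(np.float64(-198.7), np.float64(-16.3)), (np.float64(-180.2), np.float64(-14.1))]
yellow 42 [86.5, 309.1] [(np.float64(-202.3), np.float64(171.7)), (np.float64(-183.4), np.float64(155.2))]
yellow 130 [119.8, 309.3] [(np.float64(-202.2), np.float64(139.0)), (np.float64(-183.4), np.float64(125.7))]
yellow 83 [162.2, 309.2] [(np.float64(-201.7), np.float64(97.3)), (np.float64(-182.9), np.float64(88.2))]
```

View pics/w1.png

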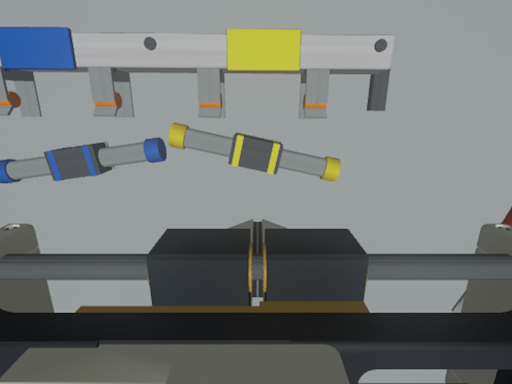

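The wrist view shows the yellow rod at (256,153), skewed in front of its clips (noses at (210,103) and (315,105)). The tab at (263,49) and the closed fingers agree with the map, so I'll lower and push.

```bash
python3 -m jog '[[0,1,17,0,0,0.008],[0,0,17,0,0,0],[0,0,17,0,0,0],[8,0,0,0,0,0],[6,0,0,0,0,0],[4,0,0,0,0,0],[4,0,0,0,0,0],[4,0,0,0,0,0],[4,0,0,0,0,0],[4,0,0,0,0,0],[4,0,0,0,0,0],[0,0,0,0,0,0]]' 0
python3 -c "
from h import *
go('yellow',-21.5,3,9)"
```

```text
time: 3.1
tool_pos: [614.1, -185.6, 11.3]
tcp_rot: [3.141, -0.0, 0.044]
contact_force: [-0.6, -0.2, 0.1]
grip_width: 0.4
finger_force: 0.0
tabs [[ 674.6  129. ]
 [ 682.4  -25.6]
 [ 690.8 -180.2]] rail yaw 0.0523 spacing 154.81311161340153
yellow shift [29.2 -4.4  2.3] rz -0.008 t 3.1
```

```bash
python3 -m jog '[[3,-1,0,0,0,-0.008],[3,-1,0,0,0,0],[3,0,0,0,0,0],[3,0,0,0,0,0],[3,0,0,0,0,0],[3,0,0,0,0,0],[2,0,0,0,0,0],[2,0,0,0,0,0],[2,0,0,0,0,0],[2,0,0,0,0,0],[0,0,0,0,0,0]]' 0
python3 -c "
from h import *
go('yellow',-21.5,3,9)"
```

```text
time: 4.2
tool_pos: [639.7, -182.3, 11.3]
tcp_rot: [3.141, -0.0, 0.052]
contact_force: [0.3, 0.3, 0.3]
grip_width: 0.7
finger_force: 0.0
tabs [[ 674.6  129. ]
 [ 682.4  -25.6]
 [ 690.8 -180.2]] rail yaw 0.0523 spacing 154.81311161340153
yellow shift [ 3.5 -2.2  2.3] rz -0.0 t 4.2
```

```bash
python3 -m jog '[[2,0,0,0,0,0],[2,0,0,0,0,0],[2,0,0,0,0,0],[0,0,0,0,0,0]]' 0
cat > look.py <<'E'
import sys
from h import *
import calc
k=sys.argv[1]; o=bot.get_obs();im=bot.capture('wrist');cv2.imwrite(f'pics/{sys.argv[2]}.png',im[:,:,::-1]);c=cam('wrist',o)
for a,p in blobs(im,k,40):
    q=[(w(c,p,z)[0]-calc.home[k]) for z in (14,37)]
    q=[(round(float(v@calc.n),1),round(float(v@calc.u),1)) for v in q]
    if -240<q[0][0]<60 and abs(q[0][1])<140: print(k,a,p,q)
E
python3 look.py yellow w2
```

```text
time: 4.6
tool_pos: [645.7, -182.0, 11.3]
tcp_rot: [3.141, -0.0, 0.052]
contact_force: [-0.1, -0.2, -0.5]
grip_width: 0.7
finger_force: 0.0
tabs [[ 674.6  129. ]
 [ 682.4  -25.6]
 [ 690.8 -180.2]] rail yaw 0.0523 spacing 154.81311161340153
yellow 3761 [257.1, 161.3] [(22.8, 1.7), (27.0, 1.7)]
yellow 196 [157.8, 234.2] [(-29.5, 72.4), (-18.8, 63.5)]
yellow 133 [264.2, 269.6] [(-58.2, -3.5), (-43.9, -2.8)]
yellow 129 [250.0, 269.8] [(-58.3, 7.0), (-44.0, 6.4)]
yellow 1173 [264.0, 307.6] [(-91.4, -3.5), (-72.9, -2.8)]
yellow 43 [83.7, 309.3] [(-92.8, 136.0), (-74.1, 119.2)]
yellow 56 [101.1, 309.3] [(-92.8, 122.6), (-74.1, 107.4)]
```

View pics/w2.png

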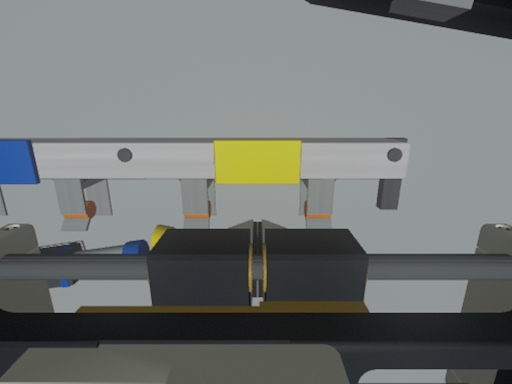

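The picture shows the yellow cap at (160,235), still short of the clips. I can't tell from here what happened to the rod, so I'll check from the scene camera.

Run:
```python
from h import *
im=bot.capture("scene");t=bot.capture("top")
a=cv2.resize(im[110:300,90:290],None,fx=2.5,fy=2.5,interpolation=2);b=cv2.resize(t[90:170,270:400],None,fx=2.3,fy=2.3,interpolation=2)
o=np.zeros((475,800,3),np.uint8);o[:,:500]=a;o[:184,500:799]=b
cv2.imwrite('pics/s1.png',o[:,:,::-1])
```

```text
(no output)
```

View pics/s1.png

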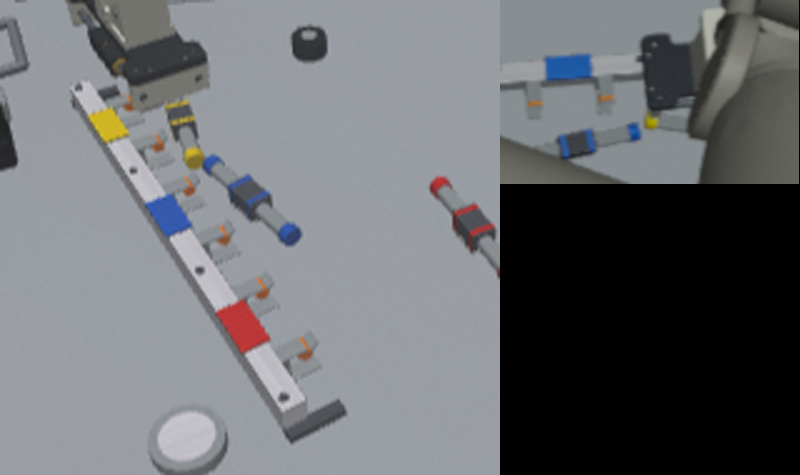

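Run:
```python
from h import *
import calc
c=cam("scene");im=bot.capture("scene")
m,Rm,p=c
for P in([645.7,-182,11.3],[645.7,-182,77]):
    q=Rm.T@(np.array(P)-p); print('tcp px',q[0]/q[2]*m['fx']+m['cx'],q[1]/q[2]*m['fy']+m['cy'])
for a,px in blobs(im,'yellow',8):
    v=w(c,px,14)[0]-calc.home['yellow'];print(a,px,w(c,px,14)[0].round(1),(v@calc.n).round(1),(v@calc.u).round(1))
```

```text
tabs [[ 674.6  129. ]
 [ 682.4  -25.6]
 [ 690.8 -180.2]] rail yaw 0.0523 spacing 154.81311161340153
tcp px 152.03267845149287 161.5367732007999
tcp px 147.55700404764497 140.9072399392678
11 [160.4, 151.4] [ 612.6 -209. ] -53.5 -24.5
134 [132.9, 159.6] [ 687.1 -210.5] 20.9 -29.9
15 [162.2, 157.8] [ 618.  -180.5] -46.6 3.7
48 [167.1, 172.7] [ 628.4 -117.3] -32.9 66.3
```

Run:
```python
from h import *
im=bot.capture("scene")
cv2.imwrite('pics/s2.png',cv2.resize(im[100:190,100:220],None,fx=6,fy=6,interpolation=2)[:,:,::-1])
```

```text
(no output)
```

View pics/s2.png

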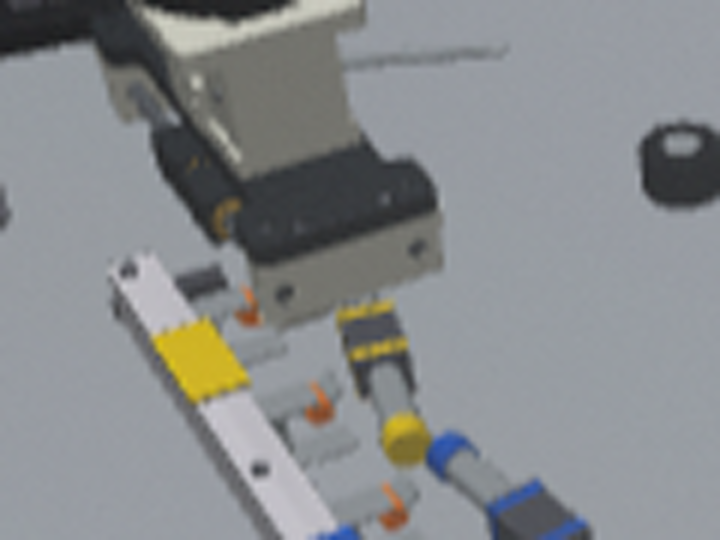

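Run:
```python
from h import *
m,Rm,p=cam("scene")
T=R.from_euler('z',.052).as_matrix()
for z in(66,77,90,110,130):
  for s in(-37,37):
    P=np.array([645.7,-182,z])+T@[s,95,0]-[0,0,0]; q=Rm.T@(P-p); print(z,s,q[0]/q[2]*m['fx']+m['cx'],q[1]/q[2]*m['fy']+m['cy'])
o=bot.get_obs();print(o['tool_pos'],o['tcp_rot'],o['joint_positions'],o['grip_width'],o['time'],bot.grip_point_offset)
```

```text
66 -37 177.9008267824658 159.59421290400357
66 37 148.73682065681078 170.183517448112
77 -37 177.32367360137238 155.9679586498856
77 37 147.90133043305275 166.5286313254506
90 -37 176.62960678831422 151.60713588057115
90 37 146.8960365540995 162.1309321748175
110 -37 175.53564870209132 144.73379567567582
110 37 145.31029568755196 155.19404395940194
130 -37 174.40871114775638 137.6532454259299
130 37 143.67516077911833 148.04107948947365
[ 645.36687248 -181.97978803   11.3143734 ] [3.14151671e+00 6.31423614e-05 5.17823020e-02] [-3.88980320e-01  7.83234948e-01  1.29568588e+00 -1.09446098e-04
  1.06269654e+00  1.13008695e+00] 0.7071457674717452 4.85 18.8
```

The crop shows the yellow rod untouched, centred about (162,157) in the full image. The gripper body is roughly 30 mm higher than the TCP reading implies, so the fingers passed over the rod. I'll back off and feel for the bench.

```bash
python3 -m jog '[[-24,0,0,0,0,0],[-24,0,0,0,0,0],[-24,0,0,0,0,0],[0,0,3,0,0,0],[0,0,3,0,0,0],[0,0,2,0,0,0],[0,0,1,0,0,0],[0,0,0,0,0,0]]' 0
python3 - <<'E'
from h import *
im=bot.capture("scene")
cv2.imwrite('pics/s3.png',cv2.resize(im[100:190,100:220],None,fx=6,fy=6,interpolation=2)[:,:,::-1])
E
```

```text
time: 5.65
tool_pos: [574.0, -185.6, 1.9]
tcp_rot: [-3.142, 0.0, 0.052]
contact_force: [-0.5, -0.3, -0.4]
grip_width: 0.2
finger_force: 0.0
```

View pics/s3.png

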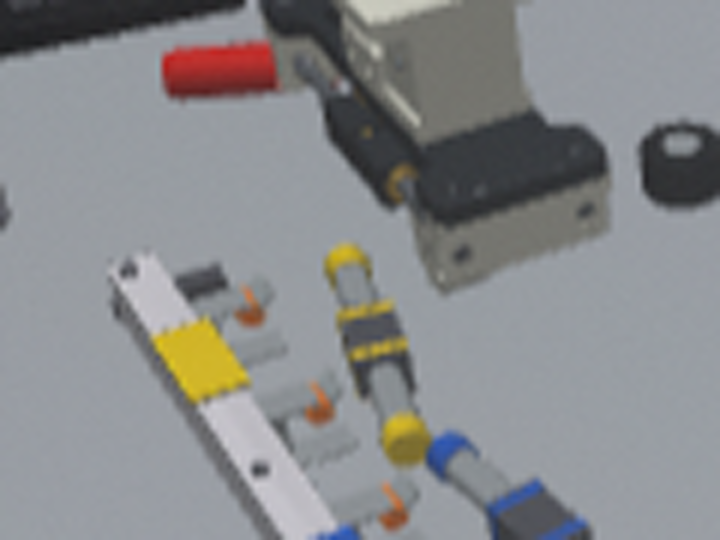

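The rod is clearly unmoved, and there is still no bench contact at a reading of z=1.9. I'll continue down in small steps.

```bash
for i in 1; do python3 -m jog '[[0,0,2,0,0,0],[0,0,2,0,0,0],[0,0,1,0,0,0],[0,0,0,0,0,0]]' 0; done
```

```text
time: 6.1
tool_pos: [573.4, -185.6, -2.9]
tcp_rot: [-3.141, 0.0, 0.052]
contact_force: [0.6, 0.6, -0.3]
grip_width: 0.5
finger_force: 0.0
```

```bash
python3 -m jog '[[0,0,2,0,0,0],[0,0,2,0,0,0],[0,0,2,0,0,0],[0,0,0,0,0,0]]' 0;  python3 -m jog '[[0,0,2,0,0,0],[0,0,2,0,0,0],[0,0,2,0,0,0],[0,0,0,0,0,0]]' 0
```

```text
time: 6.5
tool_pos: [573.3, -185.6, -9.1]
tcp_rot: [-3.141, 0.001, 0.052]
contact_force: [0.3, -0.1, -0.1]
grip_width: 0.5
finger_force: 0.0
time: 6.9
tool_pos: [573.3, -185.6, -15.1]
tcp_rot: [-3.141, 0.001, 0.052]
contact_force: [0.9, 0.6, -0.1]
grip_width: -0.2
finger_force: 0.0
```

```bash
python3 -m jog '[[0,0,2,0,0,0],[0,0,2,0,0,0],[0,0,0,0,0,0]]' 0;  python3 -m jog '[[0,0,2,0,0,0],[0,0,2,0,0,0],[0,0,0,0,0,0]]' 0
```

```text
time: 7.2
tool_pos: [573.3, -185.6, -19.0]
tcp_rot: [-3.141, 0.0, 0.052]
contact_force: [-0.1, -0.3, 0.8]
grip_width: 0.4
finger_force: 0.0
time: 7.5
tool_pos: [573.3, -185.6, -23.0]
tcp_rot: [-3.141, 0.001, 0.052]
contact_force: [-0.6, -1.1, -0.6]
grip_width: 0.4
finger_force: 0.0
```

```bash
python3 -m jog '[[0,0,2,0,0,0],[0,0,0,0,0,0]]' 0;  python3 -m jog '[[0,0,2,0,0,0],[0,0,0,0,0,0]]' 0
```

```text
time: 7.7
tool_pos: [573.4, -185.6, -24.9]
tcp_rot: [-3.142, 0.0, 0.052]
contact_force: [0.5, -0.3, -0.1]
grip_width: 0.4
finger_force: 0.0
time: 7.9
tool_pos: [573.7, -185.8, -26.6]
tcp_rot: [3.141, -0.0, 0.052]
contact_force: [0.8, 0.4, 1.2]
grip_width: 0.7
finger_force: 0.7
```

```bash
python3 -m jog '[[0,0,1,0,0,0],[0,0,0,0,0,0]]' 0
```

```text
time: 8.1
tool_pos: [573.7, -185.8, -26.6]
tcp_rot: [3.141, -0.001, 0.052]
contact_force: [-2.9, 1.5, 9.1]
grip_width: 0.7
finger_force: 4.2
```

Bench contact comes at a reading of z≈-26.6, so the real fingertips are about 26.6 mm above the reported TCP and every height needs that correction. I'll raise 9 mm and push.

```bash
python3 -m jog '[[0,-1,-5,0,0,0],[0,-1,-4,0,0,0],[8,0,0,0,0,0],[6,0,0,0,0,0],[4,0,0,0,0,0],[4,0,0,0,0,0],[4,0,0,0,0,0],[4,0,0,0,0,0],[4,0,0,0,0,0],[4,0,0,0,0,0],[4,0,0,0,0,0],[4,0,0,0,0,0]]' 0
python3 look.py yellow w3; python3 -c "
from h import *
go('yellow',-21.5,3,-18)"
```

```text
time: 9.3
tool_pos: [619.6, -181.3, -18.7]
tcp_rot: [3.142, 0.0, 0.052]
contact_force: [-0.5, 0.4, 0.0]
grip_width: 0.4
finger_force: 0.3
tabs [[ 674.6  129. ]
 [ 682.4  -25.6]
 [ 690.8 -180.2]] rail yaw 0.0523 spacing 154.81311161340153
yellow 6494 [261.5, 115.8] [(26.5, 1.4), (27.0, 1.7)]
yellow 482 [219.7, 203.8] [(-22.5, 25.3), (-14.6, 22.1)]
yellow 487 [273.4, 204.1] [(-22.7, -5.6), (-14.8, -4.2)]
yellow 710 [131.4, 203.0] [(-21.9, 76.1), (-14.1, 65.2)]
yellow 674 [362.9, 203.1] [(-22.2, -57.1), (-14.4, -48.0)]
yellow 147 [250.1, 266.7] [(-63.4, 8.1), (-49.4, 7.5)]
yellow 157 [264.1, 267.5] [(-64.0, -0.5), (-49.9, 0.1)]
yellow 1188 [268.9, 307.6] [(-93.3, -3.8), (-74.8, -2.6)]
yellow 193 [115.2, 309.2] [(-94.4, 95.7), (-75.7, 81.9)]
tabs [[ 674.6  129. ]
 [ 682.4  -25.6]
 [ 690.8 -180.2]] rail yaw 0.0523 spacing 154.81311161340153
yellow shift [22.8 -0.2 -0.6] rz -0.0 t 9.35
```

The rod is now square at x≈-22 but about 7 mm off sideways. I'll advance diagonally to drag it towards the centre by friction.

```bash
python3 -m jog '[[1.5,0,0,0,0,0],[1,1,0,0,0,0],[1,1,0,0,0,0],[1,1,0,0,0,0],[1,1,0,0,0,0],[1,1,0,0,0,0],[0,0,0,0,0,0]]' 0
python3 look.py yellow w4|grep -v tab|head -6
```

```text
time: 10.05
tool_pos: [626.3, -186.2, -18.7]
tcp_rot: [3.141, -0.0, 0.052]
contact_force: [-0.2, 0.3, 0.2]
grip_width: 0.1
finger_force: 0.0
 [ 682.4  -25.6]
 [ 690.8 -180.2]] rail yaw 0.0523 spacing 154.81311161340153
yellow 6187 [249.9, 130.8] [(25.1, 2.3), (26.8, 1.7)]
yellow 486 [215.5, 203.8] [(-16.1, 22.4), (-8.3, 18.8)]
yellow 500 [269.4, 203.4] [(-15.9, -8.6), (-8.1, -7.6)]
yellow 714 [358.2, 201.0] [(-14.6, -59.6), (-6.9, -50.9)]
```

```bash
python3 -m jog '[[2,0,0,0,0,0],[2,0,0,0,0,0],[2,0,0,0,0,0],[2,0,0,0,0,0],[2,0,0,0,0,0]]' 0
python3 -m jog '[[2,0,0,0,0,0],[2,0,0,0,0,0],[2,0,0,0,0,0],[0,0,0,0,0,0]]' 0
python3 look.py yellow w5|grep -v tab|head -6
```

```text
time: 10.6
tool_pos: [633.8, -185.5, -18.6]
tcp_rot: [-3.141, 0.005, 0.052]
contact_force: [-8.0, 0.3, 5.5]
grip_width: 0.6
finger_force: 4.2
time: 11.0
tool_pos: [642.2, -185.1, -18.7]
tcp_rot: [3.141, 0.0, 0.052]
contact_force: [-3.0, 0.7, 1.6]
grip_width: 0.4
finger_force: 1.2
 [ 682.4  -25.6]
 [ 690.8 -180.2]] rail yaw 0.0523 spacing 154.81311161340153
yellow 6385 [249.9, 170.3] [(19.5, 2.7), (24.4, 2.1)]
yellow 703 [127.8, 203.0] [(0.4, 73.2), (8.2, 62.0)]
yellow 703 [358.6, 202.3] [(0.6, -59.7), (8.4, -50.9)]
yellow 152 [250.1, 266.2] [(-40.8, 3.1), (-26.8, 2.4)]
```

```bash
python3 -m jog '[[1.5,0,0,0,0,0],[1.5,0,0,0,0,0],[0,0,0,0,0,0]]' 0
python3 look.py yellow w6|grep -v tab|sed -n 3,5p
python3 -c "
from h import *
go('blue',-95,-2,30)"|tail -1
```

```text
time: 11.35
tool_pos: [642.1, -185.1, -18.7]
tcp_rot: [-3.141, 0.006, 0.052]
contact_force: [-12.9, -0.7, 7.9]
grip_width: 0.3
finger_force: 6.7
yellow 6450 [249.8, 170.5] [(19.5, 2.8), (24.6, 2.1)]
yellow 707 [127.9, 203.0] [(0.5, 73.1), (8.5, 61.9)]
yellow 701 [358.8, 203.0] [(0.4, -59.8), (8.4, -51.0)]
blue shift [ -72.6 -155.1  -48. ] rz -0.0 t 11.4
```

Yellow is seated, with a hard stop at 13 N. Next is blue.

```bash
python3 -m jog '[[-10,0,0,0,0,0],[-22,0,0,0,0,0],[-22,0,-12,0,0,0],[-22,-20,-20,0,0,0],[0,-35,-16,0,0,0],[0,-40,0,0,0,0],[0,-40,0,0,0,0],[0,-20,0,0,0,0],[0,0,0,0,0,0]]' 0
python3 look.py blue w7|grep -v tab|sed -n 3,9p
python3 -c "
from h import *
go('blue',-95,-3,-18)"|tail -1
```

```text
time: 12.3
tool_pos: [561.6, -31.3, 29.6]
tcp_rot: [-3.141, -0.001, 0.055]
contact_force: [-0.0, -0.8, 0.4]
grip_width: 0.2
finger_force: 0.0
blue 4265 [257.5, 23.8] [(32.1, 1.6), (26.1, 1.6)]
blue 437 [353.0, 145.2] [(-44.9, -66.8), (-42.1, -59.0)]
blue 269 [283.0, 157.5] [(-53.8, -17.1), (-50.0, -14.9)]
blue 266 [241.0, 163.7] [(-58.4, 13.4), (-54.1, 12.0)]
blue 405 [172.6, 171.5] [(-64.3, 63.6), (-59.3, 56.6)]
blue shift [-0.1  2.  47.6] rz 0.002 t 12.35
```

```bash
python3 -m jog '[[0,2,16,0,0,0],[0,0,16,0,0,0],[0,0,16,0,0,0],[8,0,0,0,0,0],[6,0,0,0,0,0],[4,0,0,0,0,0],[4,0,0,0,0,0],[4,0,0,0,0,0],[4,0,0,0,0,0],[4,-0.5,0,0,0,0],[4,-0.5,0,0,0,0],[4,-0.5,0,0,0,0]]' 0
python3 -m jog '[[4,-0.5,0,0,0,0],[4,-0.5,0,0,0,0],[2,-0.5,0,0,0,0],[0,0,0,0,0,0]]' 0
python3 look.py blue w8|grep -v tab|sed -n 3,9p
python3 -c "
from h import *
go('blue',-38,0,-18)"|tail -1
```

```text
time: 13.55
tool_pos: [603.4, -32.4, -18.7]
tcp_rot: [3.141, 0.0, 0.052]
contact_force: [-1.4, -0.2, 1.2]
grip_width: 0.7
finger_force: 0.4
time: 13.95
tool_pos: [613.5, -30.4, -18.7]
tcp_rot: [3.141, -0.001, 0.052]
contact_force: [0.6, 0.4, -0.6]
grip_width: 0.4
finger_force: 0.0
blue 6398 [252.8, 120.0] [(26.1, 2.0), (26.9, 1.7)]
blue 470 [228.7, 203.9] [(-20.9, 16.2), (-13.0, 13.7)]
blue 484 [282.6, 204.0] [(-21.0, -14.9), (-13.1, -12.7)]
blue 694 [139.8, 202.3] [(-19.8, 67.3), (-12.1, 57.1)]
blue 694 [371.2, 202.2] [(-19.9, -65.8), (-12.2, -56.0)]
blue shift [ 5.5 -1.1 -0.8] rz -0.0 t 14.0
```

Blue is square and within about 1 mm sideways, so I'll push it home.

```bash
python3 -m jog '[[3,0,0,0,0,0],[3,0,0,0,0,0],[2,0,0,0,0,0],[2,0,0,0,0,0],[2,0,0,0,0,0],[2,0,0,0,0,0],[2,0,0,0,0,0],[2,0,0,0,0,0],[2,0,0,0,0,0],[0,0,0,0,0,0]]' 0
python3 -m jog '[[2,0,0,0,0,0],[2,0,0,0,0,0],[0,0,0,0,0,0]]' 0
python3 look.py blue w9|grep -v tab|sed -n 3,9p
python3 -c "
from h import *
go('red',-213.2,-10.6,40,1.571-.089)"|tail -1
```

```text
time: 15.0
tool_pos: [633.5, -29.4, -18.7]
tcp_rot: [3.141, -0.001, 0.052]
contact_force: [-0.3, 0.5, 1.6]
grip_width: 0.3
finger_force: 0.4
time: 15.3
tool_pos: [633.9, -29.3, -18.7]
tcp_rot: [-3.141, 0.007, 0.052]
contact_force: [-11.4, -2.1, 9.8]
grip_width: 0.1
finger_force: 6.4
blue 6437 [253.2, 170.5] [(19.5, 1.9), (24.6, 1.5)]
blue 649 [139.5, 203.4] [(0.2, 67.4), (8.2, 57.2)]
blue 653 [371.4, 203.3] [(0.2, -66.0), (8.2, -56.1)]
red shift [-190.8 -145.6  -57.3] rz -1.482 t 15.35
```

```bash
python3 -m jog '[[-13,0,0,0,0,0],[-30,0,0,0,0,0],[-30,-10,-20,0,0,0],[-30,-30,-30,0,0,0],[-30,-35,-28,0,0,0],[-30,-35,0,0,0,0],[-30,-35,0,0,0,0],[0,0,0,0,0,0]]' 100
python3 -m jog '[[0,0,0,0,0,-0.135],[0,0,0,0,0,-0.135],[0,0,0,0,0,-0.135],[0,0,0,0,0,-0.135],[0,0,0,0,0,-0.135],[0,0,0,0,0,-0.135],[0,0,0,0,0,-0.135],[0,0,0,0,0,-0.135],[0,0,0,0,0,-0.135],[0,0,0,0,0,-0.135],[0,0,0,0,0,-0.132],[0,0,0,0,0,0]]' 100
python3 look.py red w10|grep -v tab|sed -n 3,9p
python3 -c "
from h import *
go('red',-213.2,-10.6,40,1.571-.089)"|tail -1
```

```text
time: 16.15
tool_pos: [436.5, 105.0, 56.4]
tcp_rot: [-3.141, 0.002, 0.056]
contact_force: [0.8, 0.4, 0.4]
grip_width: 59.8
finger_force: 0.0
time: 17.35
tool_pos: [441.4, 101.8, 56.3]
tcp_rot: [3.14, -0.0, 1.535]
contact_force: [0.3, 0.4, -0.0]
grip_width: 91.6
finger_force: 0.0
red 368 [249.5, 116.6] [(-207.8, 55.0), (-207.1, 55.6)]
red 209 [249.6, 181.0] [(-212.7, 3.0), (-211.6, 8.8)]
red 168 [250.4, 215.3] [(-215.0, -27.6), (-213.7, -18.8)]
red shift [ 4.  -5.3 16.3] rz -0.004 t 17.4
```

View pics/w10.png

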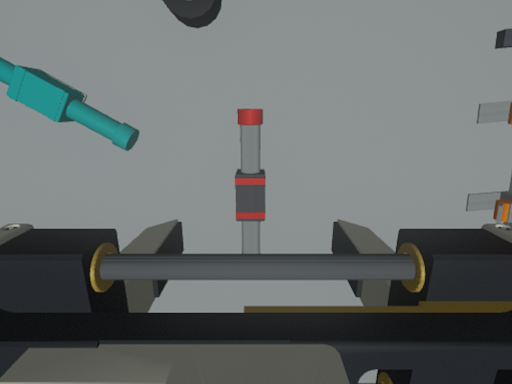

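The wrist view shows the red rod between the open fingers at (250,195), with the turquoise look-alike off to the left. I'll descend and grip.

```bash
python3 -m jog '[[4,-5,15,0,0,0],[0,0,20,0,0,0],[0,0,20,0,0,0],[0,0,14,0,0,0],[0,0,5,0,0,0],[0,0,0,0,0,0]]' 100
python3 -m jog '[[0,0,0,0,0,0],[0,0,0,0,0,0],[0,0,0,0,0,0],[0,0,0,0,0,0],[0,0,0,0,0,0],[0,0,0,0,0,0],[0,0,0,0,0,0],[0,0,0,0,0,0]]' 20
python3 -c "
from h import *
go('red',-213.2,-10.6,-18,1.571-.089)"|tail -1
```

```text
time: 18.0
tool_pos: [435.4, 106.2, -18.3]
tcp_rot: [-3.141, 0.0, 1.532]
contact_force: [0.3, 0.4, 0.7]
grip_width: 91.9
finger_force: 0.0
time: 18.8
tool_pos: [435.4, 106.2, -17.9]
tcp_rot: [-3.142, 0.0, 1.534]
contact_force: [0.6, -0.3, -0.5]
grip_width: 32.2
finger_force: 0.0
red shift [-0.1  0.7  0.1] rz -0.001 t 18.8
```

```bash
python3 -m jog '[[0,0,0,0,0,0],[0,0,0,0,0,0],[0,0,0,0,0,0],[0,0,0,0,0,0],[0,0,-3,0,0,0],[0,0,0,0,0,-0.09],[0,0,0,0,0,0]]' 0
python3 -c "
from h import *
go('red',-52,0,-15,1.571)"|tail -1; python3 look.py red w11|grep -v tab|sed -n 3,9p
```

```text
time: 19.5
tool_pos: [435.2, 106.2, -14.9]
tcp_rot: [-3.141, 0.0, 1.625]
contact_force: [-0.1, -0.2, -2.8]
grip_width: 23.8
finger_force: 30.0
red shift [ 10.1 162.2   0. ] rz 0.001 t 19.5
red 819 [257.0, 128.3] [(-214.1, 55.1), (-214.1, 56.6)]
red 404 [257.1, 222.0] [(-214.0, -0.1), (-214.0, 9.4)]
```

```bash
python3 -m jog '[[2,15,0,0,0,0],[2,25,0,0,0,0],[2,25,0,0,0,0],[2,25,0,0,0,0],[2,25,0,0,0,0],[0,25,0,0,0,0],[0,12,0,0,0,0],[0,5,0,0,0,0],[0,5,0,0,0,0],[0,0,0,0,0,0]]' 0
python3 look.py red w12|grep -v tab|sed -n 3,9p
python3 -c "
from h import *
go('red',-52,0,-18,1.571)"|tail -1
```

```text
time: 20.55
tool_pos: [596.4, 124.8, -15.1]
tcp_rot: [-3.141, 0.0, 1.623]
contact_force: [0.5, 0.1, -3.2]
grip_width: 23.3
finger_force: 30.0
red 819 [257.0, 128.3] [(-52.0, 65.2), (-52.0, 66.7)]
red 1936 [410.6, 228.1] [(40.8, 6.1), (27.2, 16.2)]
red 403 [257.0, 222.0] [(-52.1, 10.1), (-52.0, 19.7)]
red 232 [414.1, 286.5] [(49.2, -34.7), (34.4, -18.6)]
red shift [0.2 0.6 2.9] rz -0.0 t 20.6
```

```bash
python3 -m jog '[[0,0,2,0,0,0],[0,0,1,0,0,0],[0,0,0,0,0,0]]' 0
python3 -m jog '[[0,0,0,0,0,0],[0,0,0,0,0,0],[0,0,0,0,0,0],[0,0,0,0,0,0],[0,0,-15,0,0,0],[0,0,-20,0,0,0],[0,0,-20,0,0,0],[0,-20,0,0,0,0],[0,-23,0,0,0,0],[0,0,0,0,0,0]]' 46
python3 -m jog '[[0,0,0,0,0,0.135],[0,0,0,0,0,0.135],[0,0,0,0,0,0.135],[0,0,0,0,0,0.135],[0,0,0,0,0,0.135],[0,0,0,0,0,0.135],[0,0,0,0,0,0.135],[0,0,0,0,0,0.135],[0,0,0,0,0,0.135],[0,0,0,0,0,0.135],[0,0,0,0,0,0.135],[0,0,0,0,0,0.085]]' 0
python3 look.py red w13|grep -v tab|sed -n 3,9p
python3 -c "
from h import *
go('red',-95,0,-18)"|tail -1
```

```text
time: 20.9
tool_pos: [596.4, 124.9, -17.8]
tcp_rot: [-3.141, 0.0, 1.624]
contact_force: [0.8, -0.7, -2.7]
grip_width: 24.0
finger_force: 30.0
time: 21.9
tool_pos: [551.4, 122.6, 38.2]
tcp_rot: [-3.14, 0.0, 1.624]
contact_force: [-0.8, 0.1, 1.0]
grip_width: 42.3
finger_force: 0.0
time: 23.1
tool_pos: [554.9, 122.6, 38.0]
tcp_rot: [3.142, -0.002, 0.049]
contact_force: [-0.6, -0.3, -0.2]
grip_width: 0.5
finger_force: 0.0
red 4051 [254.6, 29.8] [(32.1, 1.8), (26.5, 1.6)]
red 237 [235.0, 156.3] [(-52.9, 17.1), (-49.2, 15.3)]
red 239 [276.0, 156.6] [(-53.3, -13.8), (-49.5, -12.2)]
red 399 [167.9, 155.0] [(-51.7, 67.5), (-48.1, 60.1)]
red 394 [343.0, 154.1] [(-51.6, -64.0), (-48.1, -57.0)]
red shift [-1.3 -0.3 56. ] rz -0.006 t 23.15
```

The red rod lies square and centred, 52 mm short of home. I'll lower and push.

```bash
python3 -m jog '[[-1,0,18,0,0,-0.004],[0,0,19,0,0,0],[0,0,19,0,0,0],[8,0,0,0,0,0],[6,0,0,0,0,0],[4,0,0,0,0,0],[4,0,0,0,0,0],[4,0,0,0,0,0],[4,0,0,0,0,0],[4,0,0,0,0,0],[4,0,0,0,0,0],[4,0,0,0,0,0]]' 0
python3 -m jog '[[4,0,0,0,0,0],[4,0,0,0,0,0],[4,0,0,0,0,0],[3,0,0,0,0,0],[3,0,0,0,0,0],[2,0,0,0,0,0],[2,0,0,0,0,0],[2,0,0,0,0,0],[2,0,0,0,0,0],[2,0,0,0,0,0],[0,0,0,0,0,0]]' 0
python3 look.py red w14|grep -v tab|sed -n 3,9p
python3 -c "
from h import *
go('red',-21.5,0,-18)"|tail -1
```

```text
time: 24.35
tool_pos: [594.9, 124.9, -18.9]
tcp_rot: [3.142, 0.0, 0.058]
contact_force: [-0.4, 0.2, 1.4]
grip_width: 0.3
finger_force: 0.5
time: 25.45
tool_pos: [621.7, 126.6, -19.1]
tcp_rot: [3.142, 0.002, 0.058]
contact_force: [-3.3, -0.6, 1.8]
grip_width: 0.3
finger_force: 2.1
red 6744 [256.4, 163.4] [(19.4, 1.8), (23.8, 1.7)]
red 701 [139.8, 203.3] [(-4.2, 68.6), (3.8, 58.5)]
red 684 [371.3, 202.8] [(-3.2, -64.3), (4.6, -54.4)]
red shift [ 5.2  0.2 -1. ] rz 0.006 t 25.5
```

```bash
python3 -m jog '[[2,0,0,0,0,-0.006],[2,0,0,0,0,0],[1,0,0,0,0,0],[1,0,0,0,0,0],[0,0,0,0,0,0]]' 0
python3 -m jog '[[1,0,0,0,0,0],[1,0,0,0,0,0],[0,0,0,0,0,0]]' 0
python3 look.py red w15|grep -v tab|sed -n 3,9p
```

```text
time: 26.0
tool_pos: [625.7, 126.8, -19.0]
tcp_rot: [3.141, 0.007, 0.064]
contact_force: [-11.9, -0.4, 8.5]
grip_width: 0.7
finger_force: 6.4
time: 26.3
tool_pos: [625.6, 126.8, -19.1]
tcp_rot: [3.141, 0.011, 0.064]
contact_force: [-19.3, -1.9, 13.4]
grip_width: 0.1
finger_force: 9.8
red 6421 [256.8, 170.8] [(19.5, 1.8), (24.7, 1.8)]
red 692 [139.6, 202.4] [(0.2, 68.7), (8.3, 58.6)]
red 675 [371.7, 204.7] [(0.2, -64.5), (8.4, -54.4)]
```

Red is seated against its stop too. I'll retract clear and make a final check from above.

```bash
python3 -m jog '[[-15,0,0,0,0,0],[-25,0,0,0,0,0],[-30,0,-20,0,0,0],[-35,0,-35,0,0,0],[-40,0,-30,0,0,0],[-40,0,-30,0,0,0],[-40,0,-20,0,0,0],[0,0,0,0,0,0],[0,0,0,0,0,0]]' 0
python3 - <<'E'
from h import *
import calc
im=bot.capture("scene");c=cam("scene")
cv2.imwrite('pics/s4.png',cv2.resize(im[110:300,90:290],None,fx=3,fy=3,interpolation=2)[:,:,::-1])
E
```

```text
time: 27.25
tool_pos: [407.7, 112.8, 117.2]
tcp_rot: [3.142, -0.005, 0.064]
contact_force: [0.5, 0.2, 0.1]
grip_width: 0.5
finger_force: 0.0
tabs [[ 674.6  129. ]
 [ 682.4  -25.6]
 [ 690.8 -180.2]] rail yaw 0.0523 spacing 154.81311161340153
```

View pics/s4.png

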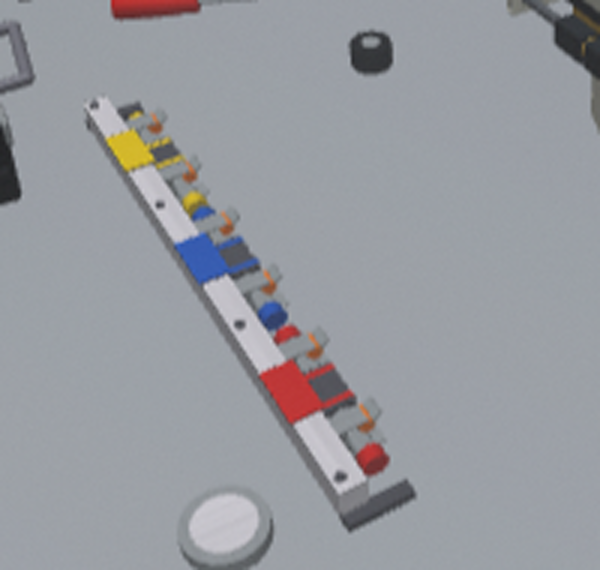

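The final picture shows all three rods parallel in their own clips: yellow at (165,150), blue at (240,255) and red at (330,388). The robot is clear.

```bash
python3 -c "
from plant import bot
print(bot.close_job())"
```

```text
the job is handed in; nothing more can be done
None
```

The yellow, blue and red rods are each pressed fully home in the clips of their own colour, and the job is handed in at about 27 s with the robot clear; the hand-in gave no verdict, so success rests on the last picture and the hard stop felt for each rod.

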